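# Wind the parts-wash bench timer and set it back to the mark

## Task

Turn the bench timer's knob clockwise past the red top mark and on until you feel its wind-up spring push back firmly against your twist, without forcing it beyond that. Then turn the knob back down until its red pointer lines up with the yellow rider on the dial, let go of it, and gently press the green start button fully home and let it come back up. Leave the rider and the loose bearings alone.

Things in the scene. Friction and masses are not known exactly. Their poses are not given: they have to be found in the camera images.
- timer: grey bench timer fixed to the table, foot plate 150 x 226 x 5 mm, housing 124 x 206 mm, top 42 mm above the table. Origin at the centre of its underside, z up; at yaw 0 x points away from the robot. Round white dial (radius 60 mm, face 46 mm up) centred at (0, +45) mm, green start button at (0, -68) mm. Of the 7 radial marks on the dial the last, long and red, is the top mark
- dial: steel boss (radius 14 mm, 6 mm high) that carries the knob; origin on the knob's axis at the dial face, axes as the timer's. Inside, past the top mark, the knob meets the wind-up spring at an unknown angle between 2.7 and 3.4 rad; from there its moment grows by about 2 N m per rad. It is wound once the spring has taken 0.13 N m or more for 0.2 s; over 0.40 N m breaks it
- timer_knob (a joint): angle of the black knob in rad, growing clockwise seen from above. At value q the pointer points along (cos(2.2 - q), sin(2.2 - q)) in the timer's x, y. 0 is the first mark, 2.6 the red top mark, 4.0 the end of the range. Friction about 0.03 N m: it stays where it is left, but let go on the wind-up spring it is pushed back to where it met it
- knob_grip (a point): point on the knob's axis at the height to grip, 72 mm above the table. The knob is an upright bar 50 mm long (along its pointer), 14 mm thick, from 56 to 84 mm above the table, on a thin disc of radius 21 mm (top 57 mm up). The bar's direction is that from this point to pointer_tip. A half-turned grasp is the same
- pointer_tip (a point): point 45 mm from the knob's axis in line with the bar and its red pointer, a flat blade that sticks out at one end of the knob and ends 41 mm from the axis; a white line on the bar's top runs towards the same end
- set_mark (a point): point 45 mm from the knob's axis in line with the yellow rider, a 12 x 8 x 6 mm block on the dial's rim, 54 mm from the axis, top 52 mm above the table, at knob values 0.9 to 1.6. The pointer is set when pointer_tip is within 5 mm (0.11 rad) of this point, seen from above
- start_button (a joint): travel of the green start button in m: 0 up, 0.005 fully down. Spring return: 2 N to start it, 4.5 N when down
- button_top (a point): centre of the top of the round green button (radius 13.5 mm), 54 mm above the table when up; pressed straight down by 5 mm
- bearing_1: loose steel ball bearing, 29 mm across, 10 mm high, origin at the centre of its underside; a bystander on the table
- bearing_2: another such bearing, a bystander
- bearing_3: another such bearing, a bystander

How it is judged (in metres and radians):
On the way, in this order (a step that is already met when the one before it is completed fails the run):
1. the knob is turned past the top mark against the wind-up spring, with 0.13 N m or more on the spring (value of joint timer_knob above 2.6 rad and contact force between dial and timer above 6.5 N), for 0.2 s.
2. the knob is turned back so that the pointer stands at the yellow rider, and let go (horizontal distance between pointer_tip and set_mark below 0.005 m and contact force between the fingers and dial below 0.3 N), for 0.2 s.
3. the start button is pressed fully home (horizontal distance between pointer_tip and set_mark below 0.005 m and value of joint start_button above 0.004 m), for 0.05 s.
At the end, for the whole second after the job is handed in: the pointer stands still within 5 mm (at 45 mm radius, 0.11 rad) of the yellow rider's mark, and the start button is up again (within 1 mm) (horizontal distance between pointer_tip and set_mark below 0.005 m and value of joint start_button below 0.001 m and velocity of joint timer_knob between -0.05 and 0.05 rad/s); the robot touches nothing.
It fails at once if the wind-up spring is forced: more than 0.40 N m on it (contact force between dial and timer above 20 N).
It fails at once if the yellow rider is shifted by more than 4 mm (distance of set_mark from where it was at the start of the episode above 0.004 m).
It fails at once if the fingers press on the housing or its button with more than 35 N (contact force between the fingers and timer above 35 N).
It fails at once if a loose bearing is moved by more than 20 mm (distance of any of bearing_1, bearing_2, bearing_3 from where it was at the start of the episode above 0.02 m).
It also fails if it takes over 61 s, if anything falls off the work surface, if the arm or the gripper's body presses on something with over 40 N, if the wrist force passes 120 N, or if a joint passes its speed limit or range.

## Robot

A 6-joint arm with a two-finger parallel gripper is mounted at the origin on a cart in front of the work surface, level with it; the furniture and walls round the work are solid. World frame = base frame: x ahead of the robot, y to its left, z up, the work surface at z = 0. Lengths are in m, angles in degrees, forces in N, time in s.
With the tool pointing down it reaches from about 0.275 to 0.775 m from the base axis. Payload 14.6 kg.
Tool frame: the origin (TCP) lies midway between the tips of the shut fingers; the grasp point (between the pads) lies 19 mm behind it (bot.grip_point_offset is the distance from the TCP to the grasp point, in m); x points along the fingers, y is the direction in which the jaws open and shut, and the axes are right-handed (so a half turn about x gives the same grasp; the last joint's range is limited). The gripper opens to 85 mm and grips with 20 to 120 N. Pads are 22 mm wide; open, the fingers measure 114 mm over their backs; the gripper's body (76 mm by 85 mm) begins 54 mm behind the grasp point. The pads swing forward as they close: fully open they stand 13 mm farther back than shut.
Start: joints at [-79.83, 15.075, -2.767, 72.158, 0, 81.102], TCP at [0.172, -0.496, 0.231] pointing down, gripper open.
Joint ranges: [-151.79, 151.79], [-50.71, 97.33], [-67.44, 78.34], [-121.81, 120.89], [-77.56, 73.72], [-180, 180]. Speed limits (degrees/s): [108.29, 108.29, 147.25, 159.86, 180, 180].

## Interface

Orientations are given as [roll, pitch, yaw] about the fixed x, y, z axes, in that order (R = Rz(yaw) Ry(pitch) Rx(roll)).
In Python, from rig import bot gives the robot as it stands.
- The arm moves only by the tool arm_command, never from a script. Its argument "steps" is a list of rows, each an object of numbers: "x", "y", "z": the shift along the world's x, y, z in m; "rx", "ry", "rz": the turn, a rotation vector about the world's x, y, z in rad; "jaw": the opening, from 0 (shut) to 1 (fully open). In form: [{"x": .., "y": .., "z": .., "rx": .., "ry": .., "rz": .., "jaw": ..}, ...]. A call has exactly 5 rows; each row shifts and turns the commanded pose from where the row before left it; what a row does not reach is not made up. A row lasts 1/10 s, in which the tool goes at most 50 mm and 8.59 degrees, less where a joint would pass 70% of its speed; a pose out of reach is approached as far as the arm can. A call with a gripper value outside its range is refused whole. The fingers move at their own pace and stop on an object; "grip_force" is the grip in N (left out, the last holds). Time passes only in rows, so rows that do not move let the fingers close, or fill a call up. It gives the time, the measured TCP pose, the force and the opening at its end, in the units of the state.
- bot.get_obs(): the state, without advancing time (a new reading comes with each control period).
- bot.get_image(name): name is "scene" or "side" or "wrist"; returns a dict with "img" (480x640x3 uint8, red, green, blue), "z_map" (480x640 float32, m along the optical axis (not along the pixel's ray), 0 where there is no reading), "fov_y" (degrees; the focal length in pixels is half the picture's height over the tangent of half this angle, whatever the lens; pixels are square), "cx", "cy" (the principal point, pixels), "world_to_cam" (4x4, takes a point from world to camera coordinates); the wrist camera has in their place "hand_eye" (4x4, takes a point from camera to tool coordinates, whose origin is the TCP and whose axes are the tool frame's). Camera axes: x right, y up, looking along -z (the intrinsics and any distortion apply to the point x, -y, -z); pixel columns grow to the right and rows downward; lengths in m; the calibration is good to about 2 mm. A picture is of the moment at which its call begins: read the wrist's pose just before it.
- bot.close_job(): hands the job in, once; it reports no verdict.
The state is a dict: "time": time; "joints": joint angles; "joint_velocities": joint speeds; "joint_efforts": joint torques, N m; "tool_pos": TCP position; "tcp_rot": TCP orientation; "ft_force": force on the tool from outside, world axes, zero at the start; "ft_torque": the same for the moment, N m; "gripper_width": finger opening in m.
Only numpy, scipy, OpenCV 4.12 (cv2) and the standard library are available. Lean on these libraries where they do the work, as an engineer would, in place of code of your own. Each camera call takes 0.05 s, during which the arm holds its last target.

## Working session

There is one attempt and no reset: what is moved stays moved. The work goes in short steps, Python scripts to look and compute and a tool call to move; the robot and the scene stay as the last step left them, time stands still between calls to the robot, and variables do not carry over. Pictures are saved under pics/ and viewed, and the job is handed in when it is done.

Besides the shell and the picture viewer there is one more tool, called in YAML: its name, and indented under it one key for each argument. arm_command: Moves the arm, as the interface text tells. Its arguments: {"type":"object","properties":{"steps":{"type":"array"},"grip_force":{"type":"number"}},"required":["steps"]}

```bash
ls; mkdir -p pics; python3 - <<'E'
from rig import bot
import cv2
o=bot.get_obs(); print(o)
for n in ["scene","side","wrist"]:
    d=bot.get_image(n); cv2.imwrite(f"pics/{n}0.png",d["img"][:,:,::-1])
    print(n,{k:v for k,v in d.items() if k not in("img","z_map")})
E
```

```text
pics
{'time': 0.0, 'joints': array([-7.98307759e+01,  1.50980150e+01, -2.80409555e+00,  7.21589309e+01,
       -3.70190114e-04,  8.11012561e+01]), 'joint_velocities': array([-0.0573185 , -0.04676798, -0.02267823,  0.03983711, -0.05481554,
        0.03089779]), 'joint_efforts': array([-3.95379568e-03, -6.37609935e+01,  3.84562504e+01,  1.38663632e-02,
       -2.50432713e-04, -1.90483883e-05]), 'tool_pos': array([ 0.17144866, -0.49591696,  0.23083039]), 'tcp_rot': array([-98.551274  ,  89.93895744, 100.51669426]), 'ft_force': array([ 0.33206102,  0.13772486, -0.05366293]), 'ft_torque': array([ 0.01792751, -0.00355155,  0.05518437]), 'gripper_width': 0.08545891806803725}
scene {'fov_y': 53.988831722592494, 'cx': 310.14095249116446, 'cy': 236.58176072540837, 'world_to_cam': array([[-0.86737592, -0.49728763, -0.01907937,  0.42477391],
       [ 0.30905327, -0.56831224,  0.76256624, -0.3441972 ],
       [-0.3900578 ,  0.65553505,  0.64662872, -0.53849694],
       [ 0.        ,  0.        ,  0.        ,  1.        ]])}
side {'fov_y': 44.846167288117826, 'cx': 314.6188133107216, 'cy': 233.55711231694323, 'world_to_cam': array([[ 0.90774325, -0.4191574 , -0.01758623, -0.6140842 ],
       [ 0.19630007,  0.38732062,  0.90080465, -0.12673411],
       [-0.37076743, -0.82115152,  0.4338683 , -0.92011212],
       [ 0.        ,  0.        ,  0.        ,  1.        ]])}
wrist {'fov_y': 71.00478886119643, 'cx': 317.5259208972571, 'cy': 238.7544667653606, 'hand_eye': array([[-6.49376024e-04,  2.65148004e-01, -9.64207506e-01,
        -1.41067771e-01],
       [ 9.99999664e-01,  6.55065710e-04, -4.93344469e-04,
         2.45863645e-05],
       [ 5.00809973e-04, -9.64207502e-01, -2.65148341e-01,
        -6.58862534e-02],
       [ 0.00000000e+00,  0.00000000e+00,  0.00000000e+00,
         1.00000000e+00]])}
```

View pics/scene0.png

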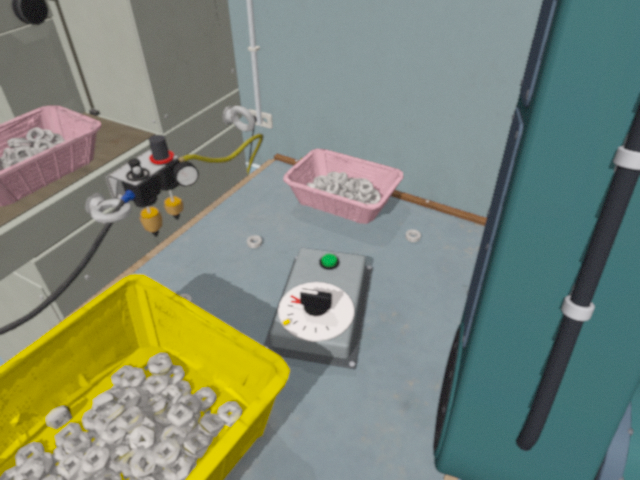

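View pics/side0.png

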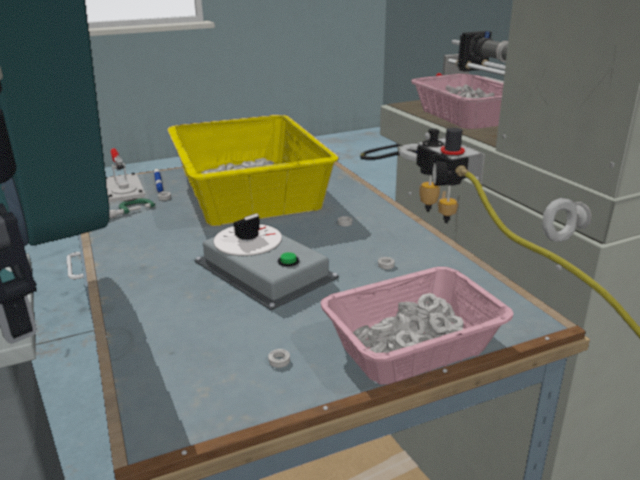

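View pics/wrist0.png

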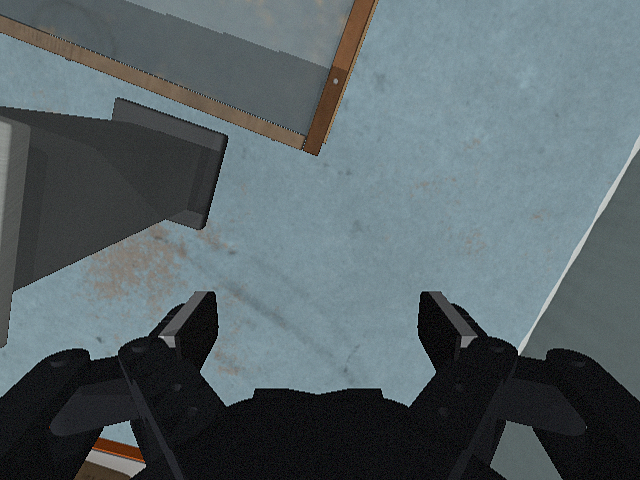

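The scene view shows the timer, with the dial centre near (317,312), the red pointer near (297,299), the yellow rider near (287,322) and the green button near (329,261). The side view shows the knob at (245,228) and the button at (288,259). Next I'll localise these.

```bash
cat > h.py <<'E'
import numpy as np, cv2
from scipy.spatial.transform import Rotation as R
def K(d):
    f=240/np.tan(np.radians(d["fov_y"]/2)); return f,d["cx"],d["cy"]
def c2w(d,o=None):
    if "world_to_cam" in d: return np.linalg.inv(d["world_to_cam"])
    T=np.eye(4); T[:3,:3]=R.from_euler("xyz",o["tcp_rot"],degrees=True).as_matrix(); T[:3,3]=o["tool_pos"]
    return T@d["hand_eye"]
def pts(d,T,u,v,z=None):
    f,cx,cy=K(d); u=np.asarray(u,float); v=np.asarray(v,float)
    if z is None: z=d["z_map"][v.astype(int),u.astype(int)]
    P=np.stack([(u-cx)/f*z,-(v-cy)/f*z,-z,np.ones_like(z)],-1)
    return (P@T.T)[...,:3]
def onplane(d,T,u,v,h):
    f,cx,cy=K(d); r=np.stack([(np.asarray(u,float)-cx)/f,-(np.asarray(v,float)-cy)/f,-np.ones_like(np.asarray(u,float))],-1)@T[:3,:3].T
    s=(h-T[2,3])/r[...,2]; return T[:3,3]+s[...,None]*r
def proj(d,T,P):
    f,cx,cy=K(d); q=(np.asarray(P)-T[:3,3])@T[:3,:3]
    return np.stack([cx+f*q[...,0]/-q[...,2],cy-f*q[...,1]/-q[...,2]],-1)
def hsv(d): return cv2.cvtColor(d["img"],cv2.COLOR_RGB2HSV)
E
python3 - <<'E'
from h import *
from rig import bot
for n in ["scene","side"]:
    d=bot.get_image(n);T=c2w(d);h=hsv(d)
    roi=np.zeros((480,640),bool)
    if n=="scene": roi[245:370,265:380]=1
    else: roi[205:300,190:340]=1
    H,S,V=h[...,0],h[...,1],h[...,2]
    for nm,m,z in [("green",(H>50)&(H<80)&(S>150),.054),("yellow",(H>20)&(H<35)&(S>150),.052),("red",((H<8)|(H>172))&(S>130),.057),("white",(S<40)&(V>200),.046),("black",(V<40),.084)]:
        m=m&roi; v,u=np.nonzero(m)
        if len(u)==0: print(n,nm,0);continue
        P=pts(d,T,u,v); print(n,nm,len(u),u.mean().round(1),v.mean().round(1),"depth",np.median(P,0).round(4),"plane",onplane(d,T,u.mean(),v.mean(),z).round(4))
        if nm=="white":
            m2=P[abs(P[:,2]-.046)<.006]; c,r=cv2.minEnclosingCircle(m2[:,:2].astype(np.float32)); print("circle",c,r)
    P=pts(d,T,*np.meshgrid(np.arange(640),np.arange(480)))
    m=(abs(P[...,2]-.042)<.003)&roi&(S<60)&(V<190); q=P[m][:,:2].astype(np.float32); print(len(q)); print(cv2.minAreaRect(q))
    x0,x1,y0,y1=(255,385,240,370) if n=="scene" else (180,350,195,310)
    cv2.imwrite(f"pics/{n}1.png",cv2.resize(d["img"][y0:y1,x0:x1,::-1],None,fx=4.5,fy=4.5,interpolation=cv2.INTER_CUBIC))
E
```

```text
scene green 157 328.8 260.5 depth [ 0.5452 -0.1644  0.0531] plane [ 0.5447 -0.1634  0.054 ]
scene yellow 390 274.7 358.7 depth [0.4887 0.0928 0.1199] plane [0.5171 0.052  0.052 ]
scene red 19 297.4 300.6 depth [ 0.5451 -0.0552  0.0555] plane [ 0.5431 -0.0547  0.057 ]
scene white 2392 316.1 314.2 depth [ 0.5032 -0.047   0.0458] plane [ 0.5081 -0.0527  0.046 ]
circle (0.5161124467849731, -0.06186720356345177) 0.06216340512037277
scene black 316 315.3 304.1 depth [ 0.5105 -0.055   0.0656] plane [ 0.5026 -0.0413  0.084 ]
2879
((0.5264270901679993, -0.10398754477500916), (0.1216091737151146, 0.20798000693321228), 17.423072814941406)
side green 143 288.0 258.0 depth [ 0.5473 -0.1791  0.0541] plane [ 0.5468 -0.1789  0.054 ]
side yellow 1424 248.9 211.4 depth [0.5575 0.1003 0.0216] plane [0.5536 0.037  0.052 ]
side red 0
side white 729 244.4 240.6 depth [ 0.49   -0.0725  0.0474] plane [ 0.5081 -0.0697  0.046 ]
circle (0.5158537030220032, -0.06507223099470139) 0.05979346111416817
side black 422 250.1 231.0 depth [ 0.5149 -0.0727  0.0684] plane [ 0.5061 -0.1137  0.084 ]
2134
((0.5288928151130676, -0.10760367661714554), (0.12458071857690811, 0.20836207270622253), 17.696191787719727)
```

```bash
python3 - <<'E'
from h import *
from rig import bot
o=bot.get_obs(); M=R.from_euler("xyz",o["tcp_rot"],degrees=True).as_matrix(); print(o["time"],M.round(3))
E
```

```text
0.25 [[-0.     0.327 -0.945]
 [ 0.001 -0.945 -0.327]
 [-1.    -0.001 -0.   ]]
```

View pics/scene1.png

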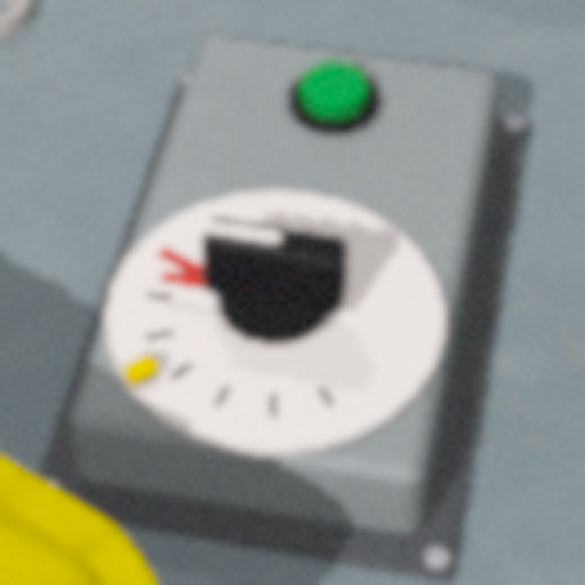

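View pics/side1.png

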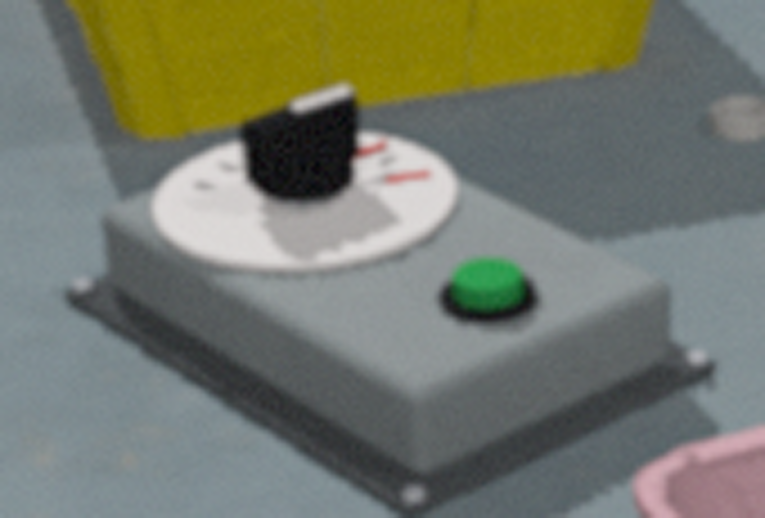

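```bash
python3 - <<'E'
from h import *
from rig import bot
d=bot.get_image("scene");T=c2w(d)
for u,v in [(600,100),(600,200),(500,250),(480,400),(600,450),(530,50),(255,241),(413,236),(185,298),(130,290),(280,370),(150,300),(340,170),(160,150),(255,395)]:
    print("scene",u,v,pts(d,T,np.array(u),np.array(v)).round(3))
d=bot.get_image("side");T=c2w(d)
for u,v in [(50,50),(50,200),(100,200),(100,100),(15,250),(15,320),(345,221),(387,263),(280,358),(165,195),(170,130),(440,190)]:
    print("side",u,v,pts(d,T,np.array(u),np.array(v)).round(3))
E
```

```text
scene 600 100 [0.249 0.034 0.489]
scene 600 200 [0.227 0.048 0.428]
scene 500 250 [0.276 0.07  0.378]
scene 480 400 [0.253 0.109 0.245]
scene 600 450 [0.155 0.096 0.23 ]
scene 530 50 [ 0.308 -0.073  0.478]
scene 255 241 [ 0.729 -0.194 -0.001]
scene 413 236 [ 0.456 -0.358  0.001]
scene 185 298 [0.656 0.066 0.119]
scene 130 290 [0.752 0.084 0.104]
scene 280 370 [0.473 0.1   0.118]
scene 150 300 [0.726 0.074 0.086]
scene 340 170 [ 0.679 -0.471  0.028]
scene 160 150 [ 0.872 -0.137  0.199]
scene 255 395 [0.516 0.106 0.036]
side 50 50 [ 0.256 -0.097  0.394]
side 50 200 [ 0.214 -0.056  0.174]
side 100 200 [ 0.285 -0.038  0.154]
side 100 100 [ 0.564  3.284 -0.377]
side 15 250 [ 0.201 -0.562  0.326]
side 15 320 [ 0.188 -0.55   0.267]
side 345 221 [ 0.742 -0.007  0.011]
side 387 263 [ 0.726 -0.198  0.01 ]
side 280 358 [ 0.462 -0.352  0.001]
side 165 195 [0.441 0.307 0.01 ]
side 170 130 [0.496 0.447 0.121]
side 440 190 [ 0.937 -0.055  0.06 ]
```

```bash
python3 - <<'E'
from h import *
from rig import bot
for n in ["scene","side"]:
    d=bot.get_image(n);T=c2w(d);h=hsv(d)
    print("cam",T[:3,3].round(3))
    m=(h[...,0]>80)&(h[...,0]<95)&(h[...,1]>120)&(d["z_map"]>0)
    v,u=np.nonzero(m);P=pts(d,T,u,v);P=P[(P[:,1]<.6)&(P[:,0]<.6)]
    print(n,len(P),np.percentile(P,[0.5,5,50,95,99.5],axis=0).round(3))
    for z0 in np.arange(0.,.75,.05):
        q=P[(P[:,2]>=z0)&(P[:,2]<z0+.05)]
        if len(q)>30: print(round(z0,2),len(q),"x",np.percentile(q[:,0],[1,99]).round(3),"y",np.percentile(q[:,1],[1,99]).round(3))
o=bot.get_obs();print(o["time"])
E
```

```text
cam [0.265 0.369 0.619]
scene 672 [[0.154 0.002 0.143]
 [0.168 0.022 0.162]
 [0.272 0.077 0.324]
 [0.288 0.128 0.524]
 [0.292 0.132 0.538]]
0.15 87 x [0.164 0.273] y [0.109 0.132]
0.2 123 x [0.153 0.282] y [0.059 0.121]
0.25 83 x [0.156 0.279] y [0.072 0.107]
0.3 51 x [0.171 0.279] y [0.065 0.092]
0.35 86 x [0.183 0.282] y [0.054 0.077]
0.4 74 x [0.224 0.291] y [0.007 0.063]
0.45 88 x [0.228 0.292] y [-0.002  0.047]
0.5 63 x [0.283 0.29 ] y [0.012 0.032]
cam [ 0.241 -0.964  0.503]
side 2435 [[ 0.176 -0.122  0.097]
 [ 0.188 -0.115  0.122]
 [ 0.237 -0.086  0.323]
 [ 0.296 -0.035  0.446]
 [ 0.306 -0.016  0.456]]
0.1 223 x [0.176 0.292] y [-0.052 -0.016]
0.15 236 x [0.176 0.295] y [-0.065 -0.037]
0.2 249 x [0.178 0.298] y [-0.076 -0.047]
0.25 314 x [0.183 0.3  ] y [-0.089 -0.059]
0.3 386 x [0.184 0.302] y [-0.099 -0.071]
0.35 437 x [0.194 0.303] y [-0.112 -0.082]
0.4 480 x [0.203 0.306] y [-0.121 -0.095]
0.45 83 x [0.212 0.307] y [-0.124 -0.102]
0.45
```

The teal body leans about 15° towards the arm's azimuth, which matches j2, so it's probably the robot's own upper arm. I'll make a small move to check that.

arm_command:
  steps:
    - {"x": 0.012, "y": 0.017, "z": 0.012, "rz": 0.145, "jaw": 1}
    - {"x": 0.012, "y": 0.017, "z": 0.012, "rz": 0.145, "jaw": 1}
    - {"x": 0.012, "y": 0.017, "z": 0.012, "rz": 0.145, "jaw": 1}
    - {"x": 0.012, "y": 0.017, "z": 0.012, "rz": 0.145, "jaw": 1}
    - {"x": 0.012, "y": 0.017, "z": 0.012, "rz": 0.145, "jaw": 1}

```text
schema error: expected keys x, y, z, rx, ry, rz, jaw
```

```bash
python3 - <<'E'
from rig import bot
import cv2,numpy as np
a=bot.get_image("scene")["img"];b=bot.get_image("side")["img"]
cv2.imwrite("pics/both2.png",cv2.resize(np.hstack([a,b])[:,:,::-1],(800,300)))
print(bot.get_obs())
E
```

```text
{'time': 0.55, 'joints': array([-7.98305716e+01,  1.50727962e+01, -2.76840584e+00,  7.21587476e+01,
        3.39139924e-05,  8.11008753e+01]), 'joint_velocities': array([ 0.08174336,  0.03800005,  0.06342461, -0.01232849, -0.00753908,
        0.10675406]), 'joint_efforts': array([ 4.14995317e-03, -6.37105322e+01,  3.84635139e+01,  1.31617729e-03,
        1.78292780e-04, -9.23196069e-06]), 'tool_pos': array([ 0.17150093, -0.49618648,  0.23128734]), 'tcp_rot': array([115.05361239,  89.99993928, -45.87783446]), 'ft_force': array([-0.85865774, -0.35012812, -0.08852249]), 'ft_torque': array([-0.00140726,  0.03774944, -0.03783501]), 'gripper_width': 0.08516890661309165}
```

View pics/both2.png

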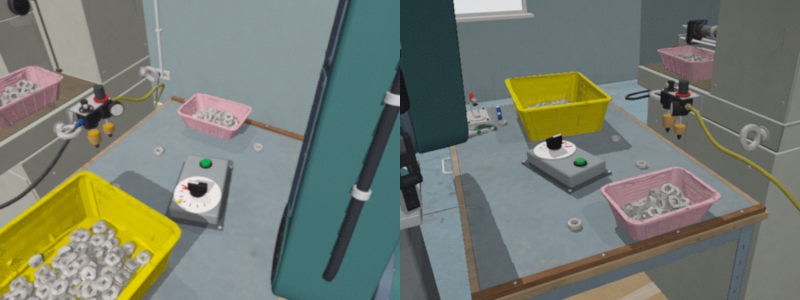

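All seven keys are required in every row, so I'll send the move again in full.

arm_command:
  steps:
    - {"x": 0.012, "y": 0.017, "z": 0.012, "rx": 0, "ry": 0, "rz": 0.145, "jaw": 1}
    - {"x": 0.012, "y": 0.017, "z": 0.012, "rx": 0, "ry": 0, "rz": 0.145, "jaw": 1}
    - {"x": 0.012, "y": 0.017, "z": 0.012, "rx": 0, "ry": 0, "rz": 0.145, "jaw": 1}
    - {"x": 0.012, "y": 0.017, "z": 0.012, "rx": 0, "ry": 0, "rz": 0.145, "jaw": 1}
    - {"x": 0.012, "y": 0.017, "z": 0.012, "rx": 0, "ry": 0, "rz": 0.145, "jaw": 1}

```text
time: 1.05
tool_pos: [0.2319, -0.4105, 0.2918]
tcp_rot: [62.0, 90.0, -57.0]
ft_force: [0.8, -0.9, -0.4]
gripper_width: 0.0854
```

```bash
python3 - <<'E'
from rig import bot
import cv2,numpy as np
a=bot.get_image("scene")["img"];b=bot.get_image("side")["img"]
cv2.imwrite("pics/both3.png",cv2.resize(np.hstack([a,b])[:,:,::-1],(800,300)))
o=bot.get_obs();print(o["joints"],o["tool_pos"],o["time"])
E
```

```text
[-7.03702962e+01  8.97075406e+00 -1.34234093e+00  7.95540143e+01
  1.62997773e-02  4.86900344e+01] [ 0.23258872 -0.41016335  0.29288287] 1.15
```

View pics/both3.png

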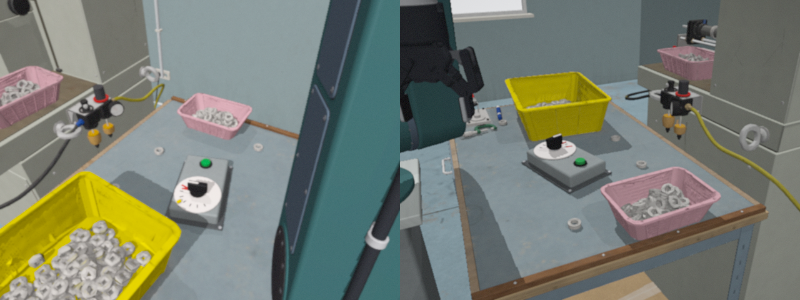

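The teal body moved with the arm, so it is the robot's upper arm. I'll go on to the spot above the dial.

arm_command:
  steps:
    - {"x": 0.014, "y": 0.017, "z": 0, "rx": 0, "ry": 0, "rz": 0.14, "jaw": 1}
    - {"x": 0.014, "y": 0.017, "z": 0, "rx": 0, "ry": 0, "rz": 0.14, "jaw": 1}
    - {"x": 0.014, "y": 0.017, "z": 0, "rx": 0, "ry": 0, "rz": 0.14, "jaw": 1}
    - {"x": 0.014, "y": 0.017, "z": 0, "rx": 0, "ry": 0, "rz": 0.14, "jaw": 1}
    - {"x": 0.014, "y": 0.017, "z": 0, "rx": 0, "ry": 0, "rz": 0.14, "jaw": 1}

```text
time: 1.65
tool_pos: [0.3018, -0.326, 0.2909]
tcp_rot: [-135.0, 90.0, 145.9]
ft_force: [-0.0, 0.3, 0.6]
gripper_width: 0.0849
```

arm_command:
  steps:
    - {"x": 0.014, "y": 0.017, "z": 0, "rx": 0, "ry": 0, "rz": 0.14, "jaw": 1}
    - {"x": 0.014, "y": 0.017, "z": 0, "rx": 0, "ry": 0, "rz": 0.14, "jaw": 1}
    - {"x": 0.014, "y": 0.017, "z": 0, "rx": 0, "ry": 0, "rz": 0.14, "jaw": 1}
    - {"x": 0.014, "y": 0.017, "z": 0, "rx": 0, "ry": 0, "rz": 0.14, "jaw": 1}
    - {"x": 0.014, "y": 0.017, "z": 0, "rx": 0, "ry": 0, "rz": 0.14, "jaw": 1}

```text
time: 2.15
tool_pos: [0.3719, -0.2409, 0.2909]
tcp_rot: [-152.3, 90.0, 168.7]
ft_force: [0.4, -0.1, 1.1]
gripper_width: 0.0853
```

arm_command:
  steps:
    - {"x": 0.014, "y": 0.017, "z": 0, "rx": 0, "ry": 0, "rz": 0.14, "jaw": 1}
    - {"x": 0.014, "y": 0.017, "z": 0, "rx": 0, "ry": 0, "rz": 0.14, "jaw": 1}
    - {"x": 0.014, "y": 0.017, "z": 0, "rx": 0, "ry": 0, "rz": 0.14, "jaw": 1}
    - {"x": 0.014, "y": 0.017, "z": 0, "rx": 0, "ry": 0, "rz": 0.14, "jaw": 1}
    - {"x": 0.014, "y": 0.017, "z": 0, "rx": 0, "ry": 0, "rz": 0.14, "jaw": 1}

```text
time: 2.65
tool_pos: [0.4421, -0.156, 0.2909]
tcp_rot: [179.0, 90.0, -179.9]
ft_force: [-0.1, -0.4, 0.0]
gripper_width: 0.0852
```

arm_command:
  steps:
    - {"x": 0.014, "y": 0.018, "z": -0.02, "rx": 0, "ry": 0, "rz": 0.06, "jaw": 1}
    - {"x": 0.014, "y": 0.018, "z": -0.02, "rx": 0, "ry": 0, "rz": 0.06, "jaw": 1}
    - {"x": 0.014, "y": 0.018, "z": -0.02, "rx": 0, "ry": 0, "rz": 0.06, "jaw": 1}
    - {"x": 0.014, "y": 0.018, "z": -0.02, "rx": 0, "ry": 0, "rz": 0.06, "jaw": 1}
    - {"x": 0.014, "y": 0.018, "z": -0.02, "rx": 0, "ry": 0, "rz": 0.05, "jaw": 1}

```text
time: 3.15
tool_pos: [0.512, -0.0659, 0.19]
tcp_rot: [-174.6, 90.0, -157.1]
ft_force: [0.3, -0.8, 0.4]
gripper_width: 0.0854
```

```bash
cat > look.py <<'E'
from h import *
from rig import bot
import sys
bot.get_image("side")
o=bot.get_obs(); d=bot.get_image("wrist"); T=c2w(d,o)
M=R.from_euler("xyz",o["tcp_rot"],degrees=True).as_matrix()
print(o["time"],o["joints"].round(2),o["tool_pos"].round(4),"yaw",np.degrees(np.arctan2(M[1,1],M[0,1])).round(2),"tilt",M[:,0].round(4))
cv2.imwrite(f"pics/{sys.argv[1]}.png",d["img"][:,:,::-1])
h=hsv(d);H,S,V=h[...,0],h[...,1],h[...,2]
for nm,m,z in [("green",(H>50)&(H<80)&(S>150),.054),("yellow",(H>20)&(H<35)&(S>150),.052),("red",((H<8)|(H>172))&(S>130),.05),("white",(S<40)&(V>185),.046)]:
    n,l,st,c=cv2.connectedComponentsWithStats(m.astype(np.uint8))
    for i in range(1,n):
        if st[i,4]<60: continue
        v,u=np.nonzero(l==i); P=pts(d,T,u,v); 
        if np.hypot(*(np.median(P,0)[:2]-[.52,-.1]))>.2: continue
        print(nm,st[i],c[i].round(1),"depth",np.median(P,0).round(4),"plane",onplane(d,T,*c[i],z).round(4))
        if nm=="white" and st[i,4]>5000:
            q=P[abs(P[:,2]-.046)<.006][:,:2]; print("circ",cv2.minEnclosingCircle(q.astype(np.float32)))
np.savez("last.npz",**{k:v for k,v in d.items()},T=T)
E
python3 look.py w4
```

```text
3.2 [-1.617e+01  1.539e+01 -9.310e+00  6.549e+01  5.000e-02 -3.391e+01] [ 0.5124 -0.0637  0.187 ] yaw 107.74 tilt [-0.0031  0.0018 -1.    ]
green [170 215  34  32 842] [186.  230.5] depth [ 0.5462 -0.1694  0.0523] plane [ 0.5456 -0.1689  0.054 ]
yellow [353 267  15  14 114] [360.1 273.6] depth [ 0.5389 -0.0157  0.0503] plane [ 0.5382 -0.0162  0.052 ]
red [294 263  12  19  98] [299.6 271.9] depth [ 0.5554 -0.0667  0.0452] plane [ 0.5536 -0.0671  0.05  ]
white [  250   160   137   134 11322] [318.6 223.6] depth [ 0.505  -0.064   0.0445] plane [ 0.5079 -0.0641  0.046 ]
circ ((0.5144600868225098, -0.06249799579381943), 0.06067278981208801)
```

View pics/w4.png

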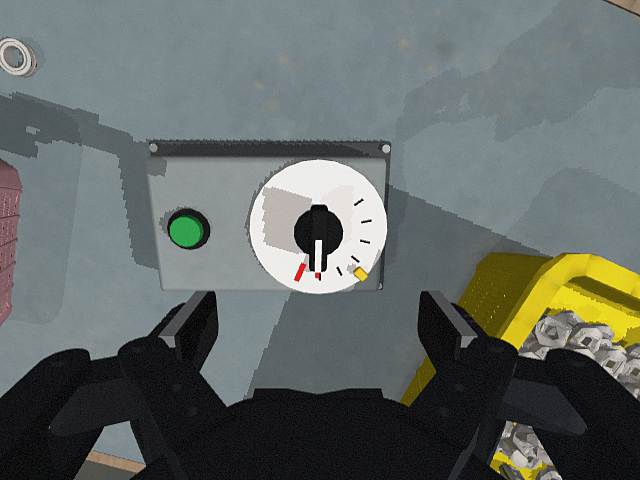

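The wrist view shows the bar upright in the image. Its white line runs down column 318 towards the red pointer at (318,275), the red top mark is at (300,272), the rider at (360,273) and the button at (186,230). I'll fit these more exactly.

```bash
cat > fit.py <<'E'
from h import *
d=dict(np.load("last.npz")); T=d["T"]
h=hsv(d);H,S,V=h[...,0],h[...,1],h[...,2]
from scipy.optimize import least_squares
m=((S<40)&(V>170)).astype(np.uint8); n,l,st,c=cv2.connectedComponentsWithStats(m)
i=1+np.argmax(st[1:,4]); m=(l==i).astype(np.uint8)
cs,_=cv2.findContours(m,cv2.RETR_EXTERNAL,cv2.CHAIN_APPROX_NONE); k=max(cs,key=len)[:,0]
P=onplane(d,T,k[:,0],k[:,1],.046)[:,:2]
s=least_squares(lambda p:np.hypot(P[:,0]-p[0],P[:,1]-p[1])-p[2],[.515,-.063,.06],loss="soft_l1",f_scale=.001).x
print("dial",s.round(4))
C=s[:2]
def ang(p): v=np.asarray(p)[:2]-C; return np.degrees(np.arctan2(v[1],v[0])).round(2),np.hypot(*v).round(4)
def comp(m,z,lo,name,rad):
    n,l,st,c=cv2.connectedComponentsWithStats(m.astype(np.uint8))
    for i in range(1,n):
        p=onplane(d,T,*c[i],z)
        if st[i,4]>=lo and np.hypot(*(p[:2]-C))<rad: print(name,st[i,4],c[i].round(1),p.round(4),ang(p))
comp((H>50)&(H<80)&(S>130),.054,200,"green",.16)
comp((H>18)&(H<38)&(S>130),.051,30,"yellow",.07)
comp(((H<8)|(H>172))&(S>110),.047,8,"red",.062)
r=m>0; filled=cv2.drawContours(np.zeros_like(m),cs,cs.index(max(cs,key=len)) if False else -1,1,-1)
# white line on knob top: white comps other than dial
m2=((S<60)&(V>150)).astype(np.uint8); n,l,st,c=cv2.connectedComponentsWithStats(m2)
for j in range(1,n):
    p=onplane(d,T,*c[j],.084)
    if 10<st[j,4]<1500 and np.hypot(*(p[:2]-C))<.04:
        v,u=np.nonzero(l==j); Q=onplane(d,T,u,v,.084)[:,:2]
        vx,vy,x0,y0=cv2.fitLine(Q.astype(np.float32),cv2.DIST_L2,0,.001,.001).ravel()
        print("line",st[j],Q.mean(0).round(4),"dir",np.degrees(np.arctan2(vy,vx)).round(2),"ext",Q.min(0).round(4),Q.max(0).round(4), ang(Q.mean(0)))
m3=((V<55)).astype(np.uint8); n,l,st,c=cv2.connectedComponentsWithStats(m3)
for j in range(1,n):
    if 60<st[j,4]<5000 and np.hypot(*(onplane(d,T,*c[j],.07)[:2]-C))<.03: print("black",st[j],c[j])
E
python3 fit.py; python3 - <<'E'
import cv2
a=cv2.imread('pics/w4.png')[150:310,230:400]; cv2.imwrite('pics/w4c.png',cv2.resize(a,None,fx=3.5,fy=3.5,interpolation=cv2.INTER_NEAREST))
E
```

```text
dial [ 0.5133 -0.0631  0.0588]
green 849 [186.  230.5] [ 0.5456 -0.1689  0.054 ] (np.float64(-72.99), np.float64(0.1106))
yellow 115 [360.1 273.5] [ 0.5386 -0.016   0.051 ] (np.float64(61.77), np.float64(0.0535))
red 103 [299.5 271.8] [ 0.5548 -0.067   0.047 ] (np.float64(-5.29), np.float64(0.0417))
red 24 [317.1 274.9] [ 0.5528 -0.0512  0.047 ] (np.float64(16.85), np.float64(0.0413))
black [ 294  205   49   67 1929] [317.96319336 232.86106791]
```

View pics/w4c.png

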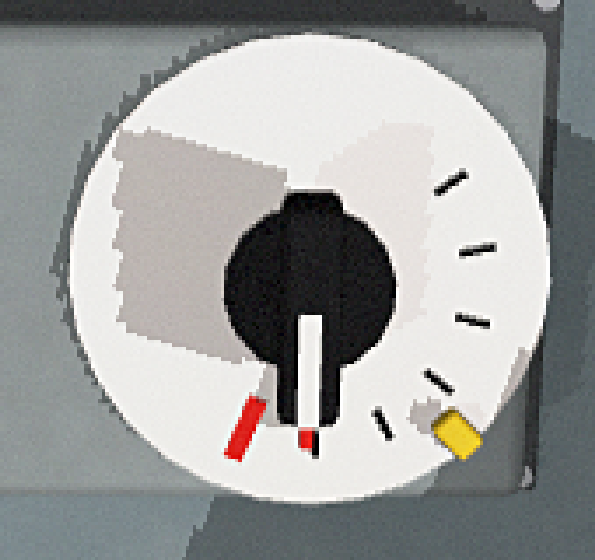

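```bash
python3 - <<'E'
from h import *
d=dict(np.load("last.npz")); T=d["T"]
# crop->full: u=230+x/3.5
for x0,x1,y in [(299,322,325),(299,322,420),(283,340,400),(288,340,195)]:
    u=230+np.array([x0,x1])/3.5; u=np.array([u.mean()-.0]); v=np.array([150+y/3.5])
    print(onplane(d,T,u,v,.084).round(4))
print(onplane(d,T,np.array([300,343.])*0+np.array([230+226/3.5,230+396/3.5]),np.array([232.,232]),.057).mean(0))
P=pts(d,T,*np.meshgrid(np.arange(285,355),np.arange(195,285))).reshape(-1,3)
q=P[(P[:,2]>.076)&(P[:,2]<.09)]; print(len(q),q.mean(0),cv2.minAreaRect(q[:,:2].astype(np.float32)),np.median(q[:,2]))
q=P[(P[:,2]>.057)]
E
```

```text
[[ 0.5139 -0.0623  0.084 ]]
[[ 0.5347 -0.0556  0.084 ]]
[[ 0.5302 -0.0569  0.084 ]]
[[ 0.4867 -0.0703  0.084 ]]
[ 0.51226879 -0.06254833  0.057     ]
1141 [ 0.51210377 -0.06333122  0.08216614] ((0.5131042003631592, -0.06301785260438919), (0.04942843317985535, 0.013984372839331627), 16.129350662231445) 0.08234030473788351
```

The dial fit and the bar's depth points agree on a knob axis at about (0.513, -0.063) with the bar at about 17°. The rider is at 61.8°. Descending now.

arm_command:
  steps:
    - {"x": 0.001, "y": 0.0005, "z": -0.025, "rx": 0, "ry": 0, "rz": -0.014, "jaw": 1}
    - {"x": 0, "y": 0, "z": -0.025, "rx": 0, "ry": 0, "rz": 0, "jaw": 1}
    - {"x": 0, "y": 0, "z": -0.025, "rx": 0, "ry": 0, "rz": 0, "jaw": 1}
    - {"x": 0, "y": 0, "z": -0.02, "rx": 0, "ry": 0, "rz": 0, "jaw": 0.9}
    - {"x": 0, "y": 0, "z": -0.01, "rx": 0, "ry": 0, "rz": 0, "jaw": 0.8}

```text
time: 3.75
tool_pos: [0.5118, -0.0663, 0.085]
tcp_rot: [154.9, 89.9, 171.4]
ft_force: [-0.7, 0.2, -0.2]
gripper_width: 0.0686
```

```bash
python3 look.py w5
```

```text
3.8 [-1.642e+01  1.953e+01 -2.041e+01  5.020e+01 -1.000e-02 -3.302e+01] [ 0.5116 -0.0662  0.0844] yaw 106.6 tilt [-2.3e-03  5.0e-04 -1.0e+00]
green [  96  257   54   48 1972] [122.7 280.2] depth [ 0.5451 -0.1688  0.0524] plane [ 0.5442 -0.1679  0.054 ]
yellow [376 327  22  22 279] [386.4 337.2] depth [ 0.5381 -0.0164  0.0502] plane [ 0.5373 -0.0169  0.052 ]
yellow [541 401  11  19  83] [545.5 409.8] depth [0.5573 0.0959 0.0514] plane [0.5571 0.0952 0.052 ]
red [288 323  18  26 212] [296.3 335.5] depth [ 0.5552 -0.0667  0.0451] plane [ 0.5523 -0.0672  0.05  ]
white [  219   170   208   195 23968] [320.9 260. ] depth [ 0.5005 -0.0681  0.0445] plane [ 0.5047 -0.0664  0.046 ]
circ ((0.51500004529953, -0.0622691735625267), 0.06125139072537422)
```

View pics/w5.png

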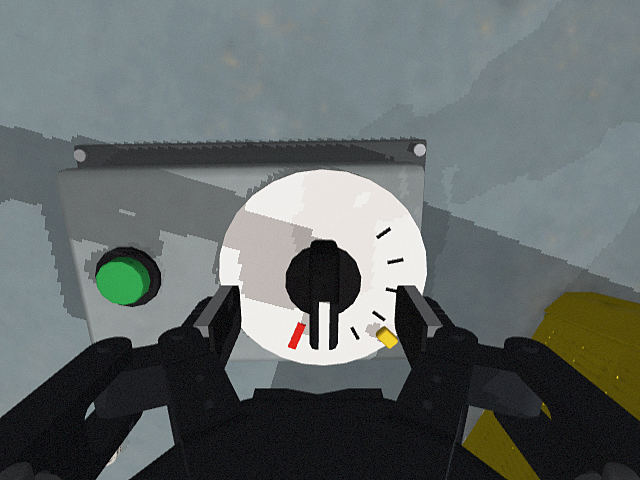

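```bash
python3 fit.py; python3 - <<'E'
from h import *
from rig import bot
o=bot.get_obs(); print(o["tool_pos"],o["tcp_rot"])
d=dict(np.load("last.npz")); T=d["T"]
P=pts(d,T,*np.meshgrid(np.arange(285,370),np.arange(225,360))).reshape(-1,3)
q=P[(P[:,2]>.076)&(P[:,2]<.09)]; r=cv2.minAreaRect(q[:,:2].astype(np.float32)); print(len(q),r,np.median(q[:,2]))
E
```

```text
dial [ 0.5126 -0.0635  0.0583]
green 1990 [122.8 280.2] [ 0.5441 -0.1679  0.054 ] (np.float64(-73.19), np.float64(0.109))
yellow 280 [386.4 337.2] [ 0.5378 -0.0165  0.051 ] (np.float64(61.86), np.float64(0.0533))
red 219 [296.3 335.4] [ 0.5541 -0.067   0.047 ] (np.float64(-4.74), np.float64(0.0416))
black [ 286  240   75  110 4732] [322.79184277 284.08389687]
[ 0.51196558 -0.06613995  0.08563985] [151.01097475  89.91179689 167.64277788]
2929 ((0.5130481123924255, -0.0629003643989563), (0.04983418807387352, 0.014007080346345901), 16.245407104492188) 0.08227146741479707
```

arm_command:
  steps:
    - {"x": 0.001, "y": 0.003, "z": 0, "rx": 0, "ry": 0, "rz": 0, "jaw": 0.7}
    - {"x": 0, "y": 0, "z": -0.012, "rx": 0, "ry": 0, "rz": 0, "jaw": 0.6}
    - {"x": 0, "y": 0, "z": -0.012, "rx": 0, "ry": 0, "rz": 0, "jaw": 0.5}
    - {"x": 0, "y": 0, "z": 0, "rx": 0, "ry": 0, "rz": 0, "jaw": 0.4}
    - {"x": 0, "y": 0, "z": 0, "rx": 0, "ry": 0, "rz": 0, "jaw": 0.3}
  grip_force: 40

```text
time: 4.35
tool_pos: [0.514, -0.0628, 0.0632]
tcp_rot: [-32.9, 89.9, -16.2]
ft_force: [0.1, 0.3, 0.5]
gripper_width: 0.0256
```

```bash
python3 look.py w6;python3 - <<'E'
from h import *
d=dict(np.load("last.npz")); T=d["T"]
P=pts(d,T,*np.meshgrid(np.arange(285,370),np.arange(225,400))).reshape(-1,3)
q=P[(P[:,2]>.076)&(P[:,2]<.09)]; r=cv2.minAreaRect(q[:,:2].astype(np.float32)); print(len(q),r,np.median(q[:,2]))
E
```

```text
4.4 [-15.99  20.76 -22.27  46.89   0.   -32.72] [ 0.5141 -0.0628  0.0633] yaw 106.73 tilt [ 1.2e-03 -3.0e-04 -1.0e+00]
green [  63  263   62   54 2543] [ 93.4 289.3] depth [ 0.545  -0.1687  0.0523] plane [ 0.5438 -0.1675  0.054 ]
red [283 336  17  30 235] [290.1 349.7] depth [ 0.5536 -0.0664  0.0452] plane [ 0.5512 -0.0669  0.05  ]
white [421 138  13  12 118] [427.1 143.4] depth [ 0.4295 -0.024   0.0064] plane [ 0.4332 -0.0355  0.046 ]
white [  202   165   234   168 23468] [318.  240.4] depth [ 0.4894 -0.0751  0.0445] plane [ 0.4911 -0.0697  0.046 ]
circ ((0.5147655010223389, -0.06314663589000702), 0.06102737411856651)
white [ 275  318   86   65 2531] [320.  357.5] depth [ 0.5523 -0.0558  0.0447] plane [ 0.5539 -0.0497  0.046 ]
4413 ((0.5129075646400452, -0.06356289982795715), (0.03305666521191597, 0.048742420971393585), 82.39803314208984) 0.08230675693231505
```

View pics/w6.png

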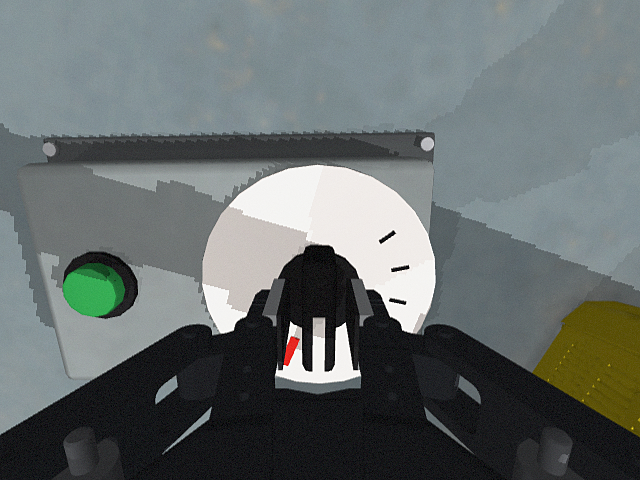

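arm_command:
  steps:
    - {"x": -0.0005, "y": 0, "z": -0.003, "rx": 0, "ry": 0, "rz": 0, "jaw": 0.2}
    - {"x": 0, "y": 0, "z": 0, "rx": 0, "ry": 0, "rz": 0, "jaw": 0.1}
    - {"x": 0, "y": 0, "z": 0, "rx": 0, "ry": 0, "rz": 0, "jaw": 0}
    - {"x": 0, "y": 0, "z": 0, "rx": 0, "ry": 0, "rz": 0, "jaw": 0}
    - {"x": 0, "y": 0, "z": 0, "rx": 0, "ry": 0, "rz": 0, "jaw": 0}
  grip_force: 40

```text
time: 4.95
tool_pos: [0.5133, -0.0627, 0.0596]
tcp_rot: [-15.6, 90.0, 1.1]
ft_force: [0.5, 1.4, 5.6]
gripper_width: 0.0131
```

```bash
cat > st.py <<'E'
from h import *
from rig import bot
o=bot.get_obs(); M=R.from_euler("xyz",o["tcp_rot"],degrees=True).as_matrix()
print(o["time"].__round__(2),o["tool_pos"].round(4),"yaw",np.degrees(np.arctan2(M[1,1],M[0,1])).round(2),"j6",o["joints"][5].round(2),"F",o["ft_force"].round(2),"T",o["ft_torque"].round(3),"w",round(float(o["gripper_width"]),4),"eff6",o["joint_efforts"].round(3)[[0,5]])
E
python3 st.py
```

```text
4.95 [ 0.5133 -0.0627  0.0596] yaw 106.74 j6 -32.75 F [0.5  1.39 5.6 ] T [ 0.245 -0.024  0.032] w 0.0131 eff6 [-0.778  0.002]
```

arm_command:
  steps:
    - {"x": 0, "y": 0, "z": 0.0015, "rx": 0, "ry": 0, "rz": 0, "jaw": 0}
    - {"x": 0, "y": 0, "z": 0, "rx": 0, "ry": 0, "rz": -0.05, "jaw": 0}
    - {"x": 0, "y": 0, "z": 0, "rx": 0, "ry": 0, "rz": -0.1, "jaw": 0}
    - {"x": 0, "y": 0, "z": 0, "rx": 0, "ry": 0, "rz": -0.1, "jaw": 0}
    - {"x": 0, "y": 0, "z": 0, "rx": 0, "ry": 0, "rz": -0.05, "jaw": 0}

```text
time: 5.45
tool_pos: [0.5131, -0.0622, 0.0598]
tcp_rot: [111.8, 89.9, 111.2]
ft_force: [8.0, 3.6, -18.2]
gripper_width: 0.0135
```

```bash
python3 st.py
```

```text
5.45 [ 0.5131 -0.0622  0.0598] yaw 89.35 j6 -15.34 F [  8.02   3.63 -18.15] T [ 0.629 -1.702  0.028] w 0.0135 eff6 [-2.298 -0.179]
```

arm_command:
  steps:
    - {"x": 0.0005, "y": 0.0002, "z": -0.0011, "rx": 0, "ry": 0, "rz": 0, "jaw": 0}
    - {"x": 0, "y": 0, "z": 0, "rx": 0, "ry": 0, "rz": -0.03, "jaw": 0}
    - {"x": 0, "y": 0, "z": 0, "rx": 0, "ry": 0, "rz": -0.03, "jaw": 0}
    - {"x": 0, "y": 0, "z": 0, "rx": 0, "ry": 0, "rz": -0.03, "jaw": 0}
    - {"x": 0, "y": 0, "z": 0, "rx": 0, "ry": 0, "rz": -0.03, "jaw": 0}

```text
time: 5.95
tool_pos: [0.5132, -0.062, 0.0596]
tcp_rot: [121.3, 89.9, 113.9]
ft_force: [-0.4, 3.9, 0.9]
gripper_width: 0.0134
```

```bash
python3 st.py
```

```text
5.95 [ 0.5132 -0.062   0.0596] yaw 82.65 j6 -8.61 F [-0.35  3.93  0.91] T [0.797 0.013 0.029] w 0.0134 eff6 [-2.245 -0.589]
```

arm_command:
  steps:
    - {"x": 0, "y": 0.0002, "z": 0, "rx": 0, "ry": 0, "rz": -0.02, "jaw": 0}
    - {"x": 0, "y": 0, "z": 0, "rx": 0, "ry": 0, "rz": -0.02, "jaw": 0}
    - {"x": 0, "y": 0, "z": 0, "rx": 0, "ry": 0, "rz": -0.02, "jaw": 0}
    - {"x": 0, "y": 0, "z": 0, "rx": 0, "ry": 0, "rz": -0.02, "jaw": 0}
    - {"x": 0, "y": 0, "z": 0, "rx": 0, "ry": 0, "rz": -0.01, "jaw": 0}

```text
time: 6.45
tool_pos: [0.5133, -0.0619, 0.0596]
tcp_rot: [126.5, 90.0, 114.0]
ft_force: [-1.1, 6.2, 2.5]
gripper_width: 0.0133
```

```bash
python3 st.py
```

```text
6.45 [ 0.5133 -0.0619  0.0596] yaw 77.47 j6 -3.41 F [-1.12  6.2   2.48] T [1.184 0.189 0.045] w 0.0133 eff6 [-2.94  -0.003]
```

arm_command:
  steps:
    - {"x": 0, "y": 0.0005, "z": 0, "rx": 0, "ry": 0, "rz": -0.01, "jaw": 0}
    - {"x": 0, "y": 0, "z": 0, "rx": 0, "ry": 0, "rz": -0.02, "jaw": 0}
    - {"x": 0, "y": 0, "z": 0, "rx": 0, "ry": 0, "rz": -0.02, "jaw": 0}
    - {"x": 0, "y": 0, "z": 0, "rx": 0, "ry": 0, "rz": -0.02, "jaw": 0}
    - {"x": 0, "y": 0, "z": 0, "rx": 0, "ry": 0, "rz": -0.01, "jaw": 0}

```text
time: 6.95
tool_pos: [0.5133, -0.0618, 0.0596]
tcp_rot: [-173.6, 90.0, 169.2]
ft_force: [-3.1, 3.0, 2.5]
gripper_width: 0.0132
```

```bash
python3 st.py
```

```text
6.95 [ 0.5133 -0.0618  0.0596] yaw 72.86 j6 1.25 F [-3.08  3.04  2.51] T [0.507 0.581 0.022] w 0.0132 eff6 [-1.356  0.014]
```

arm_command:
  steps:
    - {"x": -0.0002, "y": 0.0003, "z": 0, "rx": 0, "ry": 0, "rz": -0.01, "jaw": 0}
    - {"x": 0, "y": 0, "z": 0, "rx": 0, "ry": 0, "rz": -0.02, "jaw": 0}
    - {"x": 0, "y": 0, "z": 0, "rx": 0, "ry": 0, "rz": -0.02, "jaw": 0}
    - {"x": 0, "y": 0, "z": 0, "rx": 0, "ry": 0, "rz": -0.02, "jaw": 0}
    - {"x": 0, "y": 0, "z": 0, "rx": 0, "ry": 0, "rz": -0.01, "jaw": 0}

```text
time: 7.45
tool_pos: [0.5133, -0.0616, 0.0596]
tcp_rot: [-77.2, 90.0, -99.0]
ft_force: [-2.0, -0.1, 0.1]
gripper_width: 0.0131
```

```bash
python3 st.py
```

```text
7.45 [ 0.5133 -0.0616  0.0596] yaw 68.27 j6 5.85 F [-1.96 -0.08  0.09] T [-0.019  0.385  0.064] w 0.0131 eff6 [0.124 0.01 ]
```

arm_command:
  steps:
    - {"x": -0.0001, "y": 0, "z": 0, "rx": 0, "ry": 0, "rz": -0.01, "jaw": 0}
    - {"x": 0, "y": 0, "z": 0, "rx": 0, "ry": 0, "rz": -0.02, "jaw": 0}
    - {"x": 0, "y": 0, "z": 0, "rx": 0, "ry": 0, "rz": -0.02, "jaw": 0}
    - {"x": 0, "y": 0, "z": 0, "rx": 0, "ry": 0, "rz": -0.01, "jaw": 0}
    - {"x": 0, "y": 0, "z": 0, "rx": 0, "ry": 0, "rz": 0, "jaw": 0}

```text
time: 7.95
tool_pos: [0.5133, -0.0615, 0.0597]
tcp_rot: [30.1, 90.0, 5.0]
ft_force: [1.0, 0.3, -2.8]
gripper_width: 0.0132
```

```bash
python3 st.py
```

```text
7.95 [ 0.5133 -0.0615  0.0597] yaw 64.89 j6 9.24 F [ 1.03  0.33 -2.83] T [-0.036 -0.14  -0.024] w 0.0132 eff6 [-0.006  0.188]
```

```bash
cat > tq.py <<'E'
from h import *
from rig import bot
A=[]
for i in range(6):
    o=bot.get_obs(); A.append(np.r_[o["ft_force"],o["ft_torque"],o["tool_pos"],o["joints"][[0,5]],o["joint_efforts"][5]]); bot.get_image("side")
A=np.array(A); M=A.mean(0)
print("t",round(o["time"],2),"F",M[:3].round(2),"T",M[3:6].round(3),"sd",A[:,3:6].std(0,ddof=1).round(3),"pos",M[6:9].round(4),"yaw",(M[9]-M[10]+90).round(2),"w",o["gripper_width"].round(4),A[:,11].round(3))
E
python3 tq.py
```

```text
Traceback (most recent call last):
  File "tq.py", line 7, in <module>
    print("t",round(o["time"],2),"F",M[:3].round(2),"T",M[3:6].round(3),"sd",A[:,3:6].std(0,ddof=1).round(3),"pos",M[6:9].round(4),"yaw",(M[9]-M[10]+90).round(2),"w",o["gripper_width"].round(4),A[:,11].round(3))
                                                                                                                                                                      ^^^^^^^^^^^^^^^^^^^^^^^^
AttributeError: 'float' object has no attribute 'round'
```

```bash
sed -i 's/o\["gripper_width"\].round(4)/o["gripper_width"]/' tq.py
python3 tq.py
```

```text
t 8.5 F [ 2.03  0.04 -4.77] T [-0.034 -0.392 -0.008] sd [0.026 0.072 0.017] pos [ 0.5133 -0.0615  0.0597] yaw 64.92 w 0.013145789176040602 [-0.019 -0.015 -0.011 -0.008 -0.006 -0.004]
```

arm_command:
  steps:
    - {"x": 0.0001, "y": 0, "z": -0.0003, "rx": 0, "ry": 0, "rz": -0.01, "jaw": 0}
    - {"x": 0, "y": 0, "z": 0, "rx": 0, "ry": 0, "rz": -0.02, "jaw": 0}
    - {"x": 0, "y": 0, "z": 0, "rx": 0, "ry": 0, "rz": -0.02, "jaw": 0}
    - {"x": 0, "y": 0, "z": 0, "rx": 0, "ry": 0, "rz": -0.02, "jaw": 0}
    - {"x": 0, "y": 0, "z": 0, "rx": 0, "ry": 0, "rz": -0.01, "jaw": 0}

```text
time: 9.05
tool_pos: [0.5134, -0.0614, 0.0596]
tcp_rot: [46.9, 90.0, 17.1]
ft_force: [-0.5, 1.7, 5.9]
gripper_width: 0.0132
```

```bash
python3 tq.py
```

```text
t 9.3 F [-0.19  1.98  5.81] T [ 0.342  0.053 -0.031] sd [0.049 0.026 0.045] pos [ 0.5134 -0.0614  0.0596] yaw 60.26 w 0.01301492495634908 [ 0.007 -0.059  0.149  0.035 -0.011 -0.024]
```

arm_command:
  steps:
    - {"x": 0, "y": 0.0001, "z": 0.0002, "rx": 0, "ry": 0, "rz": -0.01, "jaw": 0}
    - {"x": 0, "y": 0, "z": 0, "rx": 0, "ry": 0, "rz": -0.02, "jaw": 0}
    - {"x": 0, "y": 0, "z": 0, "rx": 0, "ry": 0, "rz": -0.02, "jaw": 0}
    - {"x": 0, "y": 0, "z": 0, "rx": 0, "ry": 0, "rz": -0.02, "jaw": 0}
    - {"x": 0, "y": 0, "z": 0, "rx": 0, "ry": 0, "rz": -0.01, "jaw": 0}

```text
time: 9.85
tool_pos: [0.5134, -0.0613, 0.0596]
tcp_rot: [73.7, 90.0, 39.4]
ft_force: [0.6, 2.9, 2.0]
gripper_width: 0.013
```

```bash
python3 tq.py
```

```text
t 10.1 F [1.9  2.6  2.46] T [ 0.548 -0.481  0.003] sd [0.052 0.053 0.031] pos [ 0.5134 -0.0613  0.0596] yaw 55.72 w 0.013489016806944538 [ 0.021 -0.08   0.196  0.083  0.017 -0.011]
```

arm_command:
  steps:
    - {"x": 0.0001, "y": 0.0002, "z": 0, "rx": 0, "ry": 0, "rz": -0.01, "jaw": 0}
    - {"x": 0, "y": 0, "z": 0, "rx": 0, "ry": 0, "rz": -0.02, "jaw": 0}
    - {"x": 0, "y": 0, "z": 0, "rx": 0, "ry": 0, "rz": -0.02, "jaw": 0}
    - {"x": 0, "y": 0, "z": 0, "rx": 0, "ry": 0, "rz": -0.02, "jaw": 0}
    - {"x": 0, "y": 0, "z": 0, "rx": 0, "ry": 0, "rz": -0.01, "jaw": 0}

```text
time: 10.65
tool_pos: [0.5135, -0.0612, 0.0596]
tcp_rot: [41.8, 90.0, 2.8]
ft_force: [3.3, 2.4, 3.4]
gripper_width: 0.013
```

```bash
python3 tq.py
```

```text
t 10.9 F [3.15 2.19 3.07] T [ 0.458 -0.634  0.021] sd [0.02  0.052 0.046] pos [ 0.5135 -0.0612  0.0596] yaw 51.13 w 0.013359094041271878 [ 0.051 -0.046  0.225  0.111  0.044  0.017]
```

arm_command:
  steps:
    - {"x": 0.0002, "y": 0.0001, "z": 0, "rx": 0, "ry": 0, "rz": -0.01, "jaw": 0}
    - {"x": 0, "y": 0, "z": 0, "rx": 0, "ry": 0, "rz": -0.02, "jaw": 0}
    - {"x": 0, "y": 0, "z": 0, "rx": 0, "ry": 0, "rz": -0.02, "jaw": 0}
    - {"x": 0, "y": 0, "z": 0, "rx": 0, "ry": 0, "rz": -0.02, "jaw": 0}
    - {"x": 0, "y": 0, "z": 0, "rx": 0, "ry": 0, "rz": -0.01, "jaw": 0}

```text
time: 11.45
tool_pos: [0.5136, -0.0611, 0.0596]
tcp_rot: [23.0, 90.0, -20.5]
ft_force: [2.5, 2.1, 5.1]
gripper_width: 0.0131
```

```bash
python3 tq.py
```

```text
t 11.7 F [2.09 1.34 5.32] T [ 0.356 -0.466  0.114] sd [0.034 0.026 0.05 ] pos [ 0.5136 -0.0611  0.0596] yaw 46.52 w 0.013566355983480959 [0.161 0.088 0.289 0.173 0.126 0.114]
```

The spring has engaged at about 0.11 N·m. I'll add 0.05 rad.

arm_command:
  steps:
    - {"x": 0.0001, "y": 0.0001, "z": 0.0002, "rx": 0, "ry": 0, "rz": -0.01, "jaw": 0}
    - {"x": 0, "y": 0, "z": 0, "rx": 0, "ry": 0, "rz": -0.02, "jaw": 0}
    - {"x": 0, "y": 0, "z": 0, "rx": 0, "ry": 0, "rz": -0.02, "jaw": 0}
    - {"x": 0, "y": 0, "z": 0, "rx": 0, "ry": 0, "rz": 0, "jaw": 0}
    - {"x": 0, "y": 0, "z": 0, "rx": 0, "ry": 0, "rz": 0, "jaw": 0}

```text
time: 12.25
tool_pos: [0.5136, -0.061, 0.0597]
tcp_rot: [-132.7, 90.0, -179.0]
ft_force: [4.0, -0.4, -1.1]
gripper_width: 0.0132
```

```bash
python3 tq.py
```

```text
t 12.5 F [ 3.39 -0.22 -2.43] T [ 0.065 -0.803  0.165] sd [0.037 0.036 0.033] pos [ 0.5137 -0.061   0.0597] yaw 43.72 w 0.013062680020382158 [0.255 0.206 0.187 0.183 0.185 0.188]
```

arm_command:
  steps:
    - {"x": 0.0001, "y": 0, "z": 0, "rx": 0, "ry": 0, "rz": -0.015, "jaw": 0}
    - {"x": 0.0001, "y": 0, "z": 0, "rx": 0, "ry": 0, "rz": -0.015, "jaw": 0}
    - {"x": 0, "y": 0, "z": 0, "rx": 0, "ry": 0, "rz": 0, "jaw": 0}
    - {"x": 0, "y": 0, "z": 0, "rx": 0, "ry": 0, "rz": 0, "jaw": 0}
    - {"x": 0, "y": 0, "z": 0, "rx": 0, "ry": 0, "rz": 0, "jaw": 0}

```text
time: 13.05
tool_pos: [0.5137, -0.061, 0.0597]
tcp_rot: [-134.1, 90.0, 177.9]
ft_force: [3.1, -1.1, -5.1]
gripper_width: 0.0133
```

```bash
python3 tq.py
```

```text
t 13.3 F [ 1.91 -0.57 -5.55] T [-0.051 -0.48   0.241] sd [0.022 0.033 0.025] pos [ 0.5137 -0.061   0.0597] yaw 42.0 w 0.012990227725258112 [0.227 0.224 0.225 0.228 0.23  0.232]
```

The spring holds about 0.24 N·m, and was above 0.13 for more than 0.5 s. I'll work out the off-axis correction for the turn back.

```bash
python3 - <<'E'
import numpy as np
D=[(106.74,.5133,-.0627),(89.35,.5131,-.0622),(77.47,.5133,-.0619),(72.86,.5133,-.0618),(68.27,.5133,-.0616),(64.9,.5133,-.0615),(60.26,.5134,-.0614),(55.7,.5134,-.0613),(51.1,.5135,-.0612),(46.5,.5136,-.0611),(42,.5137,-.0610)]
A=[];b=[]
for y,px,py in D:
    c,s=np.cos(np.radians(y)),np.sin(np.radians(y))
    A+= [[1,0,c,-s],[0,1,s,c]]; b+=[px,py]
s=np.linalg.lstsq(np.array(A),np.array(b),rcond=None)[0]; print(s, np.abs(np.array(A)@s-b).max())
for y in [42,58,82,106,122,138,152]:
    c,n=np.cos(np.radians(y)),np.sin(np.radians(y)); print(y,(np.array([[1,0,c,-n],[0,1,n,c]])@s).round(4))
E
```

```text
[ 5.14828019e-01 -6.21680803e-02 -6.42955818e-05  1.63085606e-03] 9.653894367545046e-05
42 [ 0.5137 -0.061 ]
58 [ 0.5134 -0.0614]
82 [ 0.5132 -0.062 ]
106 [ 0.5133 -0.0627]
122 [ 0.5135 -0.0631]
138 [ 0.5138 -0.0634]
152 [ 0.5141 -0.0636]
```

arm_command:
  steps:
    - {"x": -0.0001, "y": -0.0002, "z": -0.0003, "rx": 0, "ry": 0, "rz": 0.14, "jaw": 0}
    - {"x": -0.0001, "y": -0.0002, "z": 0, "rx": 0, "ry": 0, "rz": 0.14, "jaw": 0}
    - {"x": -0.0001, "y": -0.0002, "z": 0, "rx": 0, "ry": 0, "rz": 0.14, "jaw": 0}
    - {"x": -0.0001, "y": -0.0002, "z": 0, "rx": 0, "ry": 0, "rz": 0.14, "jaw": 0}
    - {"x": 0, "y": -0.0002, "z": 0, "rx": 0, "ry": 0, "rz": 0.14, "jaw": 0}

```text
time: 13.85
tool_pos: [0.5132, -0.062, 0.0596]
tcp_rot: [-159.8, 90.0, -167.4]
ft_force: [-0.5, -0.1, 0.9]
gripper_width: 0.0132
```

```bash
python3 st.py
```

```text
13.85 [ 0.5132 -0.062   0.0596] yaw 82.42 j6 -8.34 F [-0.46 -0.07  0.87] T [ 0.002  0.187 -0.06 ] w 0.0132 eff6 [0.136 2.896]
```

arm_command:
  steps:
    - {"x": 0, "y": -0.0002, "z": 0, "rx": 0, "ry": 0, "rz": 0.14, "jaw": 0}
    - {"x": 0, "y": -0.0002, "z": 0, "rx": 0, "ry": 0, "rz": 0.14, "jaw": 0}
    - {"x": 0.0001, "y": -0.0003, "z": 0, "rx": 0, "ry": 0, "rz": 0.14, "jaw": 0}
    - {"x": 0.0001, "y": -0.0002, "z": 0, "rx": 0, "ry": 0, "rz": 0.14, "jaw": 0}
    - {"x": 0.0001, "y": -0.0002, "z": 0, "rx": 0, "ry": 0, "rz": 0.14, "jaw": 0}

```text
time: 14.35
tool_pos: [0.5135, -0.0631, 0.0596]
tcp_rot: [148.4, 90.0, -179.1]
ft_force: [-0.2, 0.2, 0.2]
gripper_width: 0.0133
```

```bash
python3 st.py
```

```text
14.35 [ 0.5135 -0.0631  0.0596] yaw 122.53 j6 -48.55 F [-0.2   0.21  0.23] T [ 0.02   0.116 -0.059] w 0.0133 eff6 [0.01  2.896]
```

arm_command:
  steps:
    - {"x": 0.0001, "y": -0.0001, "z": 0, "rx": 0, "ry": 0, "rz": 0.14, "jaw": 0}
    - {"x": 0.0002, "y": -0.0002, "z": 0, "rx": 0, "ry": 0, "rz": 0.14, "jaw": 0}
    - {"x": 0.0002, "y": -0.0001, "z": 0, "rx": 0, "ry": 0, "rz": 0.13, "jaw": 0}
    - {"x": 0.0001, "y": -0.0001, "z": 0, "rx": 0, "ry": 0, "rz": 0.07, "jaw": 0}
    - {"x": 0, "y": 0, "z": 0, "rx": 0, "ry": 0, "rz": 0.03, "jaw": 0}

```text
time: 14.85
tool_pos: [0.5141, -0.0636, 0.0596]
tcp_rot: [129.6, 90.0, -168.8]
ft_force: [-0.3, -0.1, -0.0]
gripper_width: 0.0129
```

```bash
python3 tq.py; python3 look.py w7
```

```text
t 15.1 F [-2.27 -0.41  2.51] T [-0.026  0.402  0.03 ] sd [0.024 0.188 0.06 ] pos [ 0.5141 -0.0636  0.0596] yaw 151.46 w 0.012998076665492062 [-0.173  0.235 -0.62  -0.266 -0.064  0.001]
15.2 [-1.606e+01  2.105e+01 -2.249e+01  4.648e+01 -1.000e-02 -7.745e+01] [ 0.5141 -0.0636  0.0596] yaw 151.39 tilt [-4.e-04 -1.e-04 -1.e+00]
green [  92   88   71   68 3630] [127.  122.1] depth [ 0.5459 -0.1698  0.0523] plane [ 0.5452 -0.1693  0.054 ]
yellow [311 378  15  17 196] [318.1 387.3] depth [ 0.5388 -0.0159  0.0504] plane [ 0.5386 -0.0165  0.052 ]
red [226 309  34  21 289] [242.6 318.3] depth [ 0.5548 -0.0669  0.045 ] plane [ 0.553  -0.0686  0.05  ]
white [  199   167   239   167 24226] [319.2 244.1] depth [ 0.4932 -0.0863  0.0444] plane [ 0.5017 -0.0831  0.046 ]
circ ((0.5145875811576843, -0.06164038926362991), 0.06132784113287926)
white [232 318  26  16 184] [244.  326.7] depth [ 0.5573 -0.0624  0.0445] plane [ 0.5568 -0.0627  0.046 ]
white [312 324  12  57 669] [317.4 352.6] depth [ 0.5188 -0.0535  0.0832] plane [ 0.531  -0.0313  0.046 ]
white [293 364  18  25 240] [300.2 379.5] depth [ 0.5476 -0.0199  0.0444] plane [ 0.5471 -0.0211  0.046 ]
white [326 364  17  25 228] [334.8 379.2] depth [ 0.5307 -0.0112  0.0445] plane [ 0.5307 -0.0124  0.046 ]
```

View pics/w7.png

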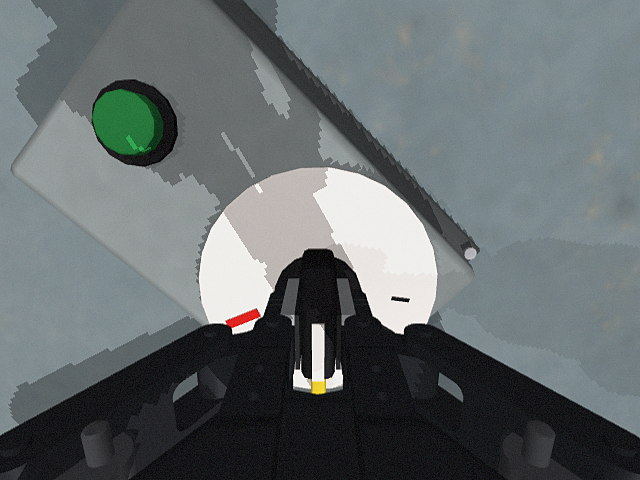

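The wrist view shows the white line at column 317.4 and the rider at 318.1 directly beyond it, so the pointer is lined up. I'll release and lift.

arm_command:
  steps:
    - {"x": 0, "y": 0, "z": 0, "rx": 0, "ry": 0, "rz": 0, "jaw": 0.25}
    - {"x": 0, "y": 0, "z": 0, "rx": 0, "ry": 0, "rz": 0, "jaw": 0.4}
    - {"x": 0, "y": 0, "z": 0, "rx": 0, "ry": 0, "rz": 0, "jaw": 0.5}
    - {"x": 0, "y": 0, "z": 0, "rx": 0, "ry": 0, "rz": 0, "jaw": 0.5}
    - {"x": 0, "y": 0, "z": 0.01, "rx": 0, "ry": 0, "rz": 0, "jaw": 0.5}

```text
time: 15.75
tool_pos: [0.5138, -0.0634, 0.069]
tcp_rot: [100.8, 89.9, 162.2]
ft_force: [0.1, -0.5, 0.7]
gripper_width: 0.0429
```

arm_command:
  steps:
    - {"x": 0, "y": 0, "z": 0.02, "rx": 0, "ry": 0, "rz": 0, "jaw": 0.5}
    - {"x": 0, "y": 0, "z": 0.02, "rx": 0, "ry": 0, "rz": 0, "jaw": 0.5}
    - {"x": 0, "y": 0, "z": 0.03, "rx": 0, "ry": 0, "rz": 0, "jaw": 0.5}
    - {"x": 0, "y": 0, "z": 0.02, "rx": 0, "ry": 0, "rz": 0, "jaw": 0.5}
    - {"x": 0, "y": 0, "z": 0, "rx": 0, "ry": 0, "rz": 0, "jaw": 0.5}

```text
time: 16.25
tool_pos: [0.5157, -0.0639, 0.1626]
tcp_rot: [-77.3, 89.7, -15.9]
ft_force: [0.5, 0.7, 0.1]
gripper_width: 0.0427
```

```bash
python3 look.py w8; python3 fit.py; python3 - <<'E'
from h import *
d=dict(np.load("last.npz")); T=d["T"]
P=pts(d,T,*np.meshgrid(np.arange(270,370),np.arange(170,300))).reshape(-1,3)
q=P[(P[:,2]>.076)&(P[:,2]<.09)]; r=cv2.minAreaRect(q[:,:2].astype(np.float32)); print(len(q),r)
E
```

```text
16.3 [-16.06  16.23 -12.32  61.29  -0.   -77.49] [ 0.5151 -0.0638  0.1609] yaw 151.43 tilt [ 2.5e-03 -8.0e-04 -1.0e+00]
green [ 187  112   40   40 1216] [206.1 131.4] depth [ 0.5467 -0.1699  0.0523] plane [ 0.5462 -0.1697  0.054 ]
yellow [315 293  10  15 132] [319.  300.1] depth [ 0.5392 -0.0164  0.0501] plane [ 0.5388 -0.017   0.052 ]
yellow [ 436  396   79   84 1562] [466.2 437.1] depth [0.4851 0.0926 0.1139] plane [0.4856 0.1685 0.052 ]
red [261 250  22  13 118] [271.3 255.5] depth [ 0.5552 -0.0668  0.045 ] plane [ 0.5539 -0.0679  0.05  ]
white [  244   159   151   146 13848] [319.6 228.2] depth [ 0.5085 -0.0705  0.0444] plane [ 0.5104 -0.0683  0.046 ]
circ ((0.5142883658409119, -0.06184268742799759), 0.06080762296915054)
dial [ 0.5134 -0.0636  0.0587]
green 1226 [206.1 131.5] [ 0.5462 -0.1696  0.054 ] (np.float64(-72.8), np.float64(0.111))
yellow 134 [319.1 300.1] [ 0.5389 -0.0166  0.051 ] (np.float64(61.46), np.float64(0.0535))
red 130 [271.3 255.7] [ 0.5549 -0.0671  0.047 ] (np.float64(-4.83), np.float64(0.0417))
red 21 [319.1 285.7] [ 0.5337 -0.0262  0.047 ] (np.float64(61.51), np.float64(0.0426))
black [ 293  208   53   82 2353] [319.17254569 239.27284318]
1377 ((0.5133675336837769, -0.06282812356948853), (0.050113655626773834, 0.01344290841370821), 61.141822814941406)
```

View pics/w8.png

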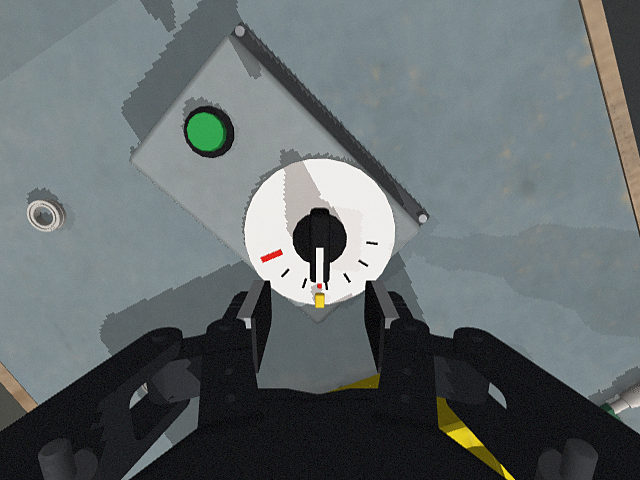

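After release the pointer reads 61.5° and the rider 61.5°, so the pointer is set. Next is the button: shut the fingers and move over it.

arm_command:
  steps:
    - {"x": 0.006, "y": -0.02, "z": 0, "rx": 0, "ry": 0, "rz": 0, "jaw": 0.3}
    - {"x": 0.007, "y": -0.022, "z": 0, "rx": 0, "ry": 0, "rz": 0, "jaw": 0}
    - {"x": 0.007, "y": -0.022, "z": 0, "rx": 0, "ry": 0, "rz": 0, "jaw": 0}
    - {"x": 0.007, "y": -0.022, "z": 0, "rx": 0, "ry": 0, "rz": 0, "jaw": 0}
    - {"x": 0.006, "y": -0.02, "z": -0.01, "rx": 0, "ry": 0, "rz": 0, "jaw": 0}
  grip_force: 20

```text
time: 16.85
tool_pos: [0.5478, -0.1708, 0.1492]
tcp_rot: [-89.1, 90.0, -27.7]
ft_force: [0.3, -0.0, -0.1]
gripper_width: 0.0003
```

arm_command:
  steps:
    - {"x": 0, "y": 0, "z": -0.025, "rx": 0, "ry": 0, "rz": 0, "jaw": 0}
    - {"x": 0, "y": 0, "z": -0.025, "rx": 0, "ry": 0, "rz": 0, "jaw": 0}
    - {"x": 0, "y": 0, "z": -0.02, "rx": 0, "ry": 0, "rz": 0, "jaw": 0}
    - {"x": 0, "y": 0, "z": 0, "rx": 0, "ry": 0, "rz": 0, "jaw": 0}
    - {"x": 0, "y": 0, "z": 0, "rx": 0, "ry": 0, "rz": 0, "jaw": 0}

```text
time: 17.35
tool_pos: [0.5471, -0.1695, 0.0791]
tcp_rot: [92.9, 89.9, 154.3]
ft_force: [0.3, 0.1, -0.1]
gripper_width: -0.0001
```

```bash
python3 look.py w9; python3 st.py
```

```text
17.4 [-25.36  24.65 -12.61  52.73   0.   -86.8 ] [ 0.5476 -0.1697  0.0799] yaw 151.44 tilt [ 2.e-04 -1.e-04 -1.e+00]
green [ 291  249   50   41 1320] [314.8 267.4] depth [ 0.5444 -0.1757  0.0523] plane [ 0.5451 -0.1758  0.054 ]
white [201 277  10   9  74] [205.2 281.1] depth [ 0.6245 -0.1878  0.0066] plane [ 0.6043 -0.1954  0.046 ]
white [ 390  303  155   86 5539] [486.6 337.7] depth [ 0.4771 -0.0867  0.0444] plane [ 0.4791 -0.0867  0.046 ]
circ ((0.49159401655197144, -0.07761449366807938), 0.0549541600048542)
white [551 342  10   9  62] [555.6 346.3] depth [ 0.4296 -0.024   0.0064] plane [ 0.4453 -0.0618  0.046 ]
white [418 372  10  14  77] [421.2 377.9] depth [ 0.5239 -0.0782  0.0445] plane [ 0.524  -0.0796  0.046 ]
17.45 [ 0.5478 -0.1698  0.0802] yaw 151.43 j6 -86.8 F [0.29 0.56 0.78] T [-0.041 -0.01   0.003] w -0.0 eff6 [-0.095 -0.003]
```

View pics/w9.png

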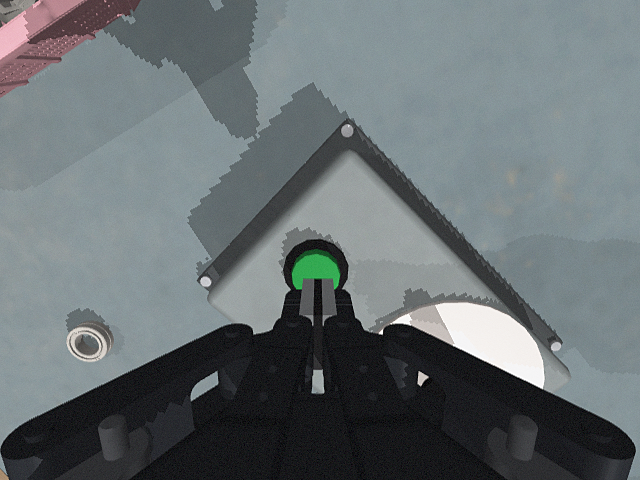

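The fingers are centred over the button, with the green at (315,267) under the tips. I'll press it in small steps.

arm_command:
  steps:
    - {"x": 0, "y": 0, "z": -0.014, "rx": 0, "ry": 0, "rz": 0, "jaw": 0}
    - {"x": 0, "y": 0, "z": -0.008, "rx": 0, "ry": 0, "rz": 0, "jaw": 0}
    - {"x": 0, "y": 0, "z": -0.003, "rx": 0, "ry": 0, "rz": 0, "jaw": 0}
    - {"x": 0, "y": 0, "z": -0.002, "rx": 0, "ry": 0, "rz": 0, "jaw": 0}
    - {"x": 0, "y": 0, "z": -0.001, "rx": 0, "ry": 0, "rz": 0, "jaw": 0}

```text
time: 17.95
tool_pos: [0.5474, -0.1696, 0.0518]
tcp_rot: [-99.7, 90.0, -38.3]
ft_force: [-2.4, 0.4, 3.2]
gripper_width: -0.0002
```

```bash
python3 tq.py
```

```text
t 18.2 F [-1.97  1.22  3.13] T [ 0.226  0.465 -0.002] sd [0.044 0.038 0.042] pos [ 0.5474 -0.1696  0.0518] yaw 151.43 w -0.00022491816223487858 [ 0.  0.  0. -0.  0.  0.]
```

arm_command:
  steps:
    - {"x": 0, "y": 0, "z": -0.001, "rx": 0, "ry": 0, "rz": 0, "jaw": 0}
    - {"x": 0, "y": 0, "z": -0.001, "rx": 0, "ry": 0, "rz": 0, "jaw": 0}
    - {"x": 0, "y": 0, "z": -0.001, "rx": 0, "ry": 0, "rz": 0, "jaw": 0}
    - {"x": 0, "y": 0, "z": 0, "rx": 0, "ry": 0, "rz": 0, "jaw": 0}
    - {"x": 0, "y": 0, "z": 0, "rx": 0, "ry": 0, "rz": 0, "jaw": 0}

```text
time: 18.75
tool_pos: [0.5475, -0.1697, 0.0489]
tcp_rot: [-87.6, 90.0, -26.2]
ft_force: [-3.8, 1.7, 11.8]
gripper_width: -0.0003
```

```bash
python3 tq.py
```

```text
t 19.0 F [-3.67  2.11 11.9 ] T [0.434 0.83  0.01 ] sd [0.033 0.018 0.029] pos [ 0.5476 -0.1697  0.0489] yaw 151.44 w -0.0002668529984298783 [0. 0. 0. 0. 0. 0.]
```

The force rose to 11.9 N against 4.5 N for the spring alone, so the button is on its stop. Lifting off.

arm_command:
  steps:
    - {"x": 0, "y": 0, "z": 0.002, "rx": 0, "ry": 0, "rz": 0, "jaw": 0}
    - {"x": 0, "y": 0, "z": 0.004, "rx": 0, "ry": 0, "rz": 0, "jaw": 0}
    - {"x": 0, "y": 0, "z": 0.015, "rx": 0, "ry": 0, "rz": 0, "jaw": 0}
    - {"x": 0, "y": 0, "z": 0.025, "rx": 0, "ry": 0, "rz": 0, "jaw": 0}
    - {"x": 0, "y": 0, "z": 0.03, "rx": 0, "ry": 0, "rz": 0, "jaw": 0}

```text
time: 19.55
tool_pos: [0.547, -0.1695, 0.1247]
tcp_rot: [94.7, 89.9, 156.1]
ft_force: [1.6, -0.5, 0.9]
gripper_width: -0.0001
```

arm_command:
  steps:
    - {"x": -0.006, "y": 0.018, "z": 0.01, "rx": 0, "ry": 0, "rz": 0, "jaw": 0}
    - {"x": -0.006, "y": 0.018, "z": 0.01, "rx": 0, "ry": 0, "rz": 0, "jaw": 0}
    - {"x": -0.006, "y": 0.018, "z": 0.01, "rx": 0, "ry": 0, "rz": 0, "jaw": 0.3}
    - {"x": -0.006, "y": 0.018, "z": 0.01, "rx": 0, "ry": 0, "rz": 0, "jaw": 0.6}
    - {"x": 0, "y": 0, "z": 0, "rx": 0, "ry": 0, "rz": 0, "jaw": 0.6}

```text
time: 20.05
tool_pos: [0.5227, -0.095, 0.1657]
tcp_rot: [-59.8, 90.0, 1.8]
ft_force: [0.1, -0.2, -0.8]
gripper_width: 0.0433
```

```bash
python3 look.py w10; python3 fit.py; python3 st.py; python3 - <<'E'
from h import *
d=dict(np.load("last.npz")); T=d["T"]
h=hsv(d); m=(h[...,0]>50)&(h[...,0]<80)&(h[...,1]>150); v,u=np.nonzero(m); P=pts(d,T,u,v); print("button z",np.percentile(P[:,2],[10,50,90]))
E
```

```text
20.1 [-19.19  17.38  -9.96  62.63  -0.   -80.73] [ 0.5232 -0.0961  0.165 ] yaw 151.55 tilt [ 6.e-04 -3.e-04 -1.e+00]
green [ 222  148   38   37 1067] [240.5 166. ] depth [ 0.5469 -0.1704  0.0524] plane [ 0.5465 -0.1703  0.054 ]
yellow [341 318   9  14 124] [345.  324.5] depth [ 0.5393 -0.0164  0.0501] plane [ 0.5389 -0.0173  0.052 ]
yellow [ 443  398   79   82 2114] [473.5 439. ] depth [0.4883 0.0942 0.0922] plane [0.4878 0.1464 0.052 ]
red [290 276  21  13 108] [299.5 281.9] depth [ 0.5556 -0.0669  0.045 ] plane [ 0.5542 -0.0685  0.05  ]
white [  274   191   145   137 11441] [344.  253.7] depth [ 0.5123 -0.0738  0.0444] plane [ 0.5114 -0.0715  0.046 ]
circ ((0.5140169858932495, -0.06199708953499794), 0.06074220687150955)
dial [ 0.5138 -0.0647  0.0582]
green 1082 [240.5 166. ] [ 0.5465 -0.1703  0.054 ] (np.float64(-72.77), np.float64(0.1106))
yellow 125 [345.  324.4] [ 0.5391 -0.0168  0.051 ] (np.float64(62.16), np.float64(0.0542))
red 118 [299.5 282.1] [ 0.5551 -0.0674  0.047 ] (np.float64(-3.71), np.float64(0.0414))
red 9 [345.1 312.2] [ 0.5345 -0.0249  0.047 ] (np.float64(62.51), np.float64(0.0449))
black [ 322  239   51   72 2203] [347.07262823 268.56196096]
20.15 [ 0.5233 -0.0968  0.1646] yaw 151.5 j6 -80.76 F [-0.15  0.41  0.45] T [-0.015  0.004 -0.   ] w 0.0517 eff6 [1.503 0.098]
button z [0.05139762 0.05277055 0.24640758]
```

View pics/w10.png

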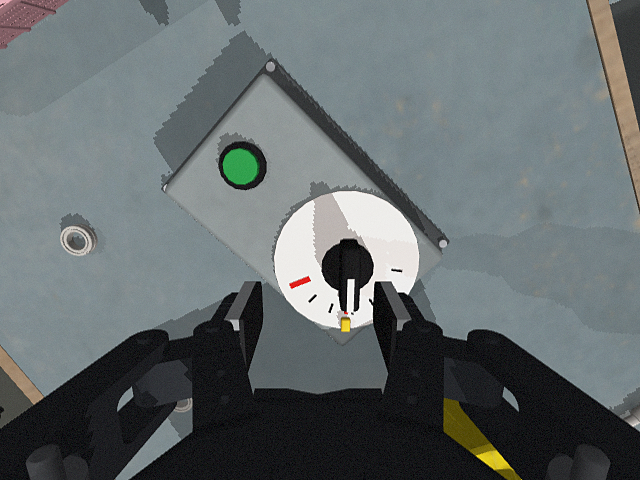

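The wrist view shows the pointer at (345,312) in line with the rider at (345,324), and the green button at (240,166) back at its original height. The gripper is clear and the wrist force is zero. I'll hand in the job.

```bash
python3 -c "
from rig import bot
print(bot.close_job())"
```

```text
the job is handed in; nothing more can be done
None
```

I finished the sequence and handed the job in at about 20 s of the 61 s allowed; no verdict was reported.

- **Wind-up:** I turned the knob clockwise from about 2.2 rad to about 3.33 rad. The spring started pushing back near 3.2 rad, and I held it at about 0.24 N·m, well under the 0.40 N·m limit. It stayed above 0.13 N·m for more than 0.5 s.
- **Setting and release:** I turned the knob back to the rider and let go. Right after release, the pointer measured 61.5° and the rider 61.5°.
- **Button:** I pressed it straight down until the force rose to 11.9 N. The spring alone takes 4.5 N when the button is down, so it was on its stop. I then lifted off.
- **Last checks:** The pointer measured 62.5° and the rider 62.2°, against a tolerance of about 6°. The button was back at its starting height, the arm touched nothing, and the wrist force was about zero. I did not re-measure all three bearings at the end, but the arm never went near them.
- **Disagreements:**
  - The camera placed the knob axis about 2 mm from where the turning showed it to be. I used the turning result.
  - Single torque readings were noisy by about 0.03 N·m, so I averaged several for each reading near the spring.
  - My first move command was refused for missing keys, and nothing moved.

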